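Line up specimen jars by size on the loading strip

TASK

Line up the four blue-lidded specimen jars in order of size along the grey loading strip, one standing upright and centred on each coloured spot: the smallest on the spot next to the green start block, then each bigger one in turn, the largest next to the black block. The colours of the spots do not matter. Do not tip any jar over on the way, and let go of them all.

Things in the scene. Friction and masses are not known exactly. Their poses are not given: they have to be found in the camera images.
- jar_small: the smallest of four round off-white specimen jars with a flat blue screw lid and a paper label band: 34 mm in diameter, 42 mm high lid included, straight-sided, loose, standing upright on the table. Origin at the centre of its underside, z up through the lid.
- jar_medium: the second smallest of four round off-white specimen jars with a flat blue screw lid and a paper label band: 42 mm in diameter, 56 mm high lid included, straight-sided, loose, standing upright on the table. Origin at the centre of its underside, z up through the lid.
- jar_large: the second largest of four round off-white specimen jars with a flat blue screw lid and a paper label band: 50 mm in diameter, 70 mm high lid included, straight-sided, loose, standing upright on the table. Origin at the centre of its underside, z up through the lid.
- jar_largest: the largest of four round off-white specimen jars with a flat blue screw lid and a paper label band: 58 mm in diameter, 84 mm high lid included, straight-sided, loose, standing upright on the table. Origin at the centre of its underside, z up through the lid.
- spot_white: flat white round spot, 66 mm in diameter, one of four that lie in a straight row 90 mm apart along the middle of a fixed grey strip (100 mm wide, 460 mm long, its top 12 mm above the table). The order of the colours changes from start to start. Origin at the spot's centre on the strip's top face (the height at which a jar's underside will stand), z up.
- spot_yellow: flat yellow round spot, 66 mm in diameter, one of four that lie in a straight row 90 mm apart along the middle of a fixed grey strip (100 mm wide, 460 mm long, its top 12 mm above the table). The order of the colours changes from start to start. Origin at the spot's centre on the strip's top face (the height at which a jar's underside will stand), z up.
- spot_orange: flat orange round spot, 66 mm in diameter, one of four that lie in a straight row 90 mm apart along the middle of a fixed grey strip (100 mm wide, 460 mm long, its top 12 mm above the table). The order of the colours changes from start to start. Origin at the spot's centre on the strip's top face (the height at which a jar's underside will stand), z up.
- spot_purple: flat purple round spot, 66 mm in diameter, one of four that lie in a straight row 90 mm apart along the middle of a fixed grey strip (100 mm wide, 460 mm long, its top 12 mm above the table). The order of the colours changes from start to start. Origin at the spot's centre on the strip's top face (the height at which a jar's underside will stand), z up.
- start_block: upright round green block that marks the START end of the strip: 26 mm in diameter, 30 mm high, fixed on the strip in line with the spots, 70 mm beyond the centre of the last spot on its side; the green and the black block may be at either end. Origin at the centre of its underside on the strip's top face, z up.
- stop_block: upright round black block that marks the other end of the strip: 26 mm in diameter, 30 mm high, fixed on the strip in line with the spots, 70 mm beyond the centre of the last spot on its side; the green and the black block may be at either end. Origin at the centre of its underside on the strip's top face, z up.

How it is judged:
By the outcome, as a careful person would: the job done as asked, in the order asked, and still so for the second after the job is handed in, with the robot touching nothing.
It also fails if it takes over 93 s, if anything falls off the work surface, if the arm or the gripper's body presses on something with over 40 N, if the wrist force passes 120 N, or if a joint passes its speed limit or range.

ROBOT

A 7-joint arm with a two-finger parallel gripper is mounted at the origin on the work surface. World frame = base frame: x ahead of the robot, y to its left, z up, the work surface at z = 0. Lengths are in m, angles in rad, forces in N, time in s.
With the tool pointing down it reaches from about 0.425 to 0.975 m from the base axis. Payload 16.7 kg.
Tool frame: the origin (TCP) lies on the centre line of the jaws, within the pads' length; the fingertips stand 19 mm ahead of it and the grasp point (between the pads) is the TCP; x points along the fingers, y is the direction in which the jaws open and shut, and the axes are right-handed (so a half turn about x gives the same grasp; the last joint's range is limited). The gripper opens to 85 mm and grips with 20 to 120 N. Pads are 22 mm wide; open, the fingers measure 114 mm over their backs; the gripper's body (76 mm by 85 mm) begins 54 mm behind the grasp point. The pads swing forward as they close: fully open they stand 13 mm farther back than shut.
Start: joints at [-0.149, 0.426, 0.074, 1.606, -0.034, 1.111, -0.067], TCP at [0.675, -0, 0.25] pointing down, gripper open.
Joint ranges: [-2.85, 2.85], [-0.5, 2.14], [-1.23, 1.37], [0.21, 2.46], [-1.02, 4.16], [0.16, 2.05], [-2.73, 2.73]. Speed limits (rad/s): [1.89, 1.89, 2.39, 2.39, 3.01, 3.01, 3.01].

INTERFACE

Orientations are given as [roll, pitch, yaw] about the fixed x, y, z axes, in that order (R = Rz(yaw) Ry(pitch) Rx(roll)).
In Python, from rig import ctrl gives the robot as it stands. The module is installed in compiled form; this text tells all that it offers.
- The arm moves only by the shell command python3 -m handwheel 'ROWS' [OPENING] [FORCE]. ROWS is JSON, a list of rows, each a list of 2 entries, a list of its own where there are three numbers: the shift along the world's x, y, z in units of 0.15 m (1.0 is 0.15 m), then the turn, a rotation vector about the world's x, y, z in units of 30 degrees (1.0 is 30 degrees). A call has 1 to 10 rows; each row shifts and turns the commanded pose from where the row before left it; what a row does not reach is not made up. A row lasts 1/12 s, in which the tool goes at most 41.7 mm and 7.16 degrees, less where a joint would pass 70% of its speed; a pose out of reach is approached as far as the arm can. A call with a number of a shift or a turn outside -1 to 1 is refused whole. A call with a gripper value outside its range is refused whole. OPENING is the opening, from 0 (shut) to 1 (fully open), set as the call begins (- or left out, the last holds). The fingers move at their own pace and stop on an object; FORCE is the grip in N (left out, the last holds). Time passes only in rows, so rows that do not move let the fingers close. It gives the time, the measured TCP pose, the force and the opening at its end, in the units of the state.
- ctrl.get_obs(): the state, without advancing time (a new reading comes with each control period).
- ctrl.capture(name): name is "scene" or "side" or "wrist"; returns the picture (480x640x3 uint8, blue, green, red); there is no depth.
- ctrl.camera_model(name): a dict with "fx", "fy", "cx", "cy" (pixels), "position" and "rotation" of the camera in the world. Camera axes: x right, y down, z forward; pixel columns grow to the right and rows downward; lengths in m; the calibration is good to about 2 mm. The wrist camera is an equidistant fisheye: a pixel r from the principal point sees the ray r / f radians off the axis. A picture is of the moment at which its call begins: read the wrist's pose just before it. camera_model takes no time and is no camera call; for the wrist camera it gives the pose at the moment of the call.
- ctrl.hand_in(): hands the job in, once; it reports no verdict.
Trained networks look in the newest picture that a camera, given by its name, has taken for a name from the list of things; names that differ only in an ending like _2 or _b are one class to them, and where a whole thing is asked for, a point or a joint stands for the part that bears it (a point fixed in the world has none). Each returns a list of dicts, best first, with "confidence" (0 to 1); they miss things now and then, are a little off and sometimes report something else, mostly with a low value. They report only what shows in the picture. A call takes as long as a camera call.
- ctrl.search_frame(camera, label): "location" ([x, y, z] in m, in the coordinates of the camera as it stood for that picture, good to about 4 mm: the middle of the surface that is visible of it).
- ctrl.regions_of(camera, label): "region" (480x640 bool, what is visible of it).
- ctrl.place_of(camera, label): "location" ([x, y, z] in m, in the coordinates of the camera as it stood for that picture, good to about 4 mm: a listed point, or the origin of a listed thing).
The state is a dict: "time": time; "joint_pos": joint angles; "qd": joint speeds; "joint_torque": joint torques, N m; "ee_pos": TCP position; "ee_rot": TCP orientation; "contact_force": force on the tool from outside, world axes, zero at the start; "wrist_torque": the same for the moment, N m; "finger_gap": finger opening in m.
Only numpy, scipy, OpenCV 4.12 (cv2) and the standard library are available. Lean on these libraries where they do the work, as an engineer would, in place of code of your own. Each camera call takes 0.05 s, during which the arm holds its last target. There are 200 camera calls.

## Working session

There is one attempt and no reset: what is moved stays moved. The work goes in short steps, Python scripts to look and compute and a shell command to move; the robot and the scene stay as the last step left them, time stands still between calls to the robot, and variables do not carry over. Pictures are saved under pics/ and viewed, about 12 in all and at most 16, crops included, and the job is handed in when it is done.

```bash
mkdir -p pics; cat > h.py <<'E'
import numpy as np, cv2
from rig import ctrl
names=["jar_small","jar_medium","jar_large","jar_largest","spot_white","spot_yellow","spot_orange","spot_purple","start_block","stop_block"]
def world(cam,p):
    m=ctrl.camera_model(cam); return np.array(m["rotation"])@np.array(p)+np.array(m["position"])
def look(cam,labels=names,fn=None):
    im=ctrl.capture(cam)
    if fn: cv2.imwrite("pics/"+fn,im)
    for n in labels:
        for d in ctrl.place_of(cam,n)[:3]:
            if d["confidence"]>.2: print(cam,n,round(d["confidence"],2),world(cam,d["location"]).round(4))
E
python3 - <<'E'
from h import *
o=ctrl.get_obs(); print({k:np.round(v,3) for k,v in o.items()})
look("scene",fn="s0.png"); look("side",fn="d0.png")
print(ctrl.get_obs()["time"])
E
```

```text
{'time': np.float64(0.0), 'joint_pos': array([-0.15 ,  0.427,  0.074,  1.607, -0.034,  1.111, -0.067]), 'qd': array([-0.001, -0.   ,  0.001,  0.   , -0.002,  0.   , -0.001]), 'joint_torque': array([ 1.0000e-03, -9.4984e+01,  3.7620e+00, -4.6352e+01,  1.9000e-02,
        1.0000e-02,  0.0000e+00]), 'ee_pos': array([ 0.675, -0.   ,  0.25 ]), 'ee_rot': array([-1.477,  1.569, -3.048]), 'contact_force': array([ 0.342, -0.322, -0.403]), 'wrist_torque': array([-0.032, -0.04 , -0.008]), 'finger_gap': np.float64(0.085)}
scene jar_small 0.86 [3.6837 2.8499 3.0312]
scene jar_small 0.21 [3.0321 2.1983 2.3796]
scene jar_medium 0.7 [4.0211 3.1873 3.3686]
scene jar_large 0.56 [2.6838 1.85   2.0313]
scene jar_largest 0.61 [3.1257 2.2919 2.4733]
scene spot_white 0.63 [3.5036 2.6698 2.8512]
scene spot_yellow 0.75 [3.0382 2.2043 2.3857]
scene spot_orange 0.72 [2.8025 1.9687 2.1501]
scene spot_purple 0.7 [3.2665 2.4327 2.6141]
scene spot_purple 0.4 [3.6894 2.8556 3.037 ]
scene start_block 0.6 [3.7053 2.8714 3.0528]
scene stop_block 0.58 [2.618  1.7842 1.9656]
side jar_medium 0.67 [ 0.1255 -1.0882  0.2868]
side jar_large 0.63 [ 0.6341 -0.5795  0.7954]
side jar_largest 0.6 [ 0.7434 -0.4703  0.9047]
side jar_largest 0.43 [ 0.1305 -1.0831  0.2918]
side spot_white 0.84 [ 0.1678 -1.0459  0.3291]
side spot_yellow 0.63 [ 0.2502 -0.9634  0.4115]
side spot_orange 0.92 [ 0.2978 -0.9158  0.4591]
side spot_orange 0.7 [ 0.1654 -1.0483  0.3267]
side spot_purple 0.59 [ 0.216  -0.9976  0.3773]
side start_block 0.58 [ 0.1238 -1.0898  0.2851]
side stop_block 0.58 [ 0.3352 -0.8784  0.4965]
1.1
```

```bash
sed -i 's/^import numpy.*/&\nfrom scipy.spatial.transform import Rotation as Ro/; s/np.array(m\["rotation"\])@/rot(m)@/' h.py
cat >> h.py <<'E'
def rot(m):
    r=np.array(m["rotation"]); return r if r.shape==(3,3) else Ro.from_euler("xyz",r).as_matrix() if r.shape==(3,) else Ro.from_quat(r).as_matrix()
E
python3 - <<'E'
from h import *
for c in ("scene","side","wrist"): print(ctrl.camera_model(c))
look("scene"); look("side")
look("wrist",fn="w0.png"); print(ctrl.get_obs()["time"])
cv2.imwrite("pics/c0.png",cv2.resize(np.hstack([cv2.imread("pics/s0.png"),cv2.imread("pics/d0.png")]),(800,300)))
E
```

```text
{'fx': 599.6336065670081, 'fy': 599.6336065670081, 'cx': 311.50316396888553, 'cy': 250.91715943844912, 'position': array([1.23984052, 0.40603518, 0.58741536]), 'rotation': array([-2.17861738,  0.00528094,  2.08223243])}
{'fx': 617.7433143773535, 'fy': 617.7433143773535, 'cx': 318.6760180584075, 'cy': 232.27287373743832, 'position': array([ 0.50325755, -0.71038338,  0.66457672]), 'rotation': array([-2.28207152, -0.00367827, -0.06474379])}
{'fx': 371.64829954431775, 'fy': 371.64829954431775, 'cx': 316.1458899893077, 'cy': 247.7600874367422, 'position': array([0.67509227, 0.06876511, 0.37385274]), 'rotation': array([ 2.86992783e+00, -3.77409260e-04, -9.25688692e-05])}
scene jar_small 0.56 [ 0.4276 -0.1127 -0.0019]
scene jar_small 0.5 [ 0.6775 -0.1572  0.0092]
scene jar_medium 0.8 [ 0.4416 -0.2354 -0.0011]
scene jar_large 0.84 [ 0.4764  0.2502 -0.001 ]
scene jar_largest 0.72 [ 4.271e-01  9.780e-02 -3.000e-04]
scene spot_white 0.61 [ 0.6647 -0.0845  0.0101]
scene spot_yellow 0.75 [0.6366 0.092  0.0109]
scene spot_orange 0.71 [0.6211 0.1837 0.0085]
scene spot_purple 0.88 [0.6522 0.0083 0.0
[... 520 characters left out ...]
de spot_orange 0.91 [0.6215 0.1835 0.0141]
side spot_purple 0.97 [0.6514 0.002  0.0123]
side start_block 0.84 [ 0.6827 -0.1534  0.015 ]
side start_block 0.27 [ 0.6686 -0.0805  0.0161]
side stop_block 0.82 [0.6077 0.2437 0.0133]
wrist jar_small 0.65 [ 0.429  -0.1032  0.0025]
wrist jar_large 0.62 [0.6211 0.1775 0.0097]
wrist jar_large 0.22 [ 0.4297 -0.1052  0.004 ]
wrist jar_large 0.21 [ 0.6784 -0.1518  0.0105]
wrist jar_largest 0.89 [ 0.4303  0.0981 -0.0005]
wrist spot_white 0.85 [ 0.6674 -0.0873  0.0098]
wrist spot_yellow 0.61 [0.6412 0.0954 0.0084]
wrist spot_orange 0.57 [0.6223 0.1799 0.0095]
wrist spot_purple 0.8 [0.6489 0.0095 0.0123]
wrist start_block 0.81 [ 0.6781 -0.1528  0.0101]
2.75
```

View pics/s0.png

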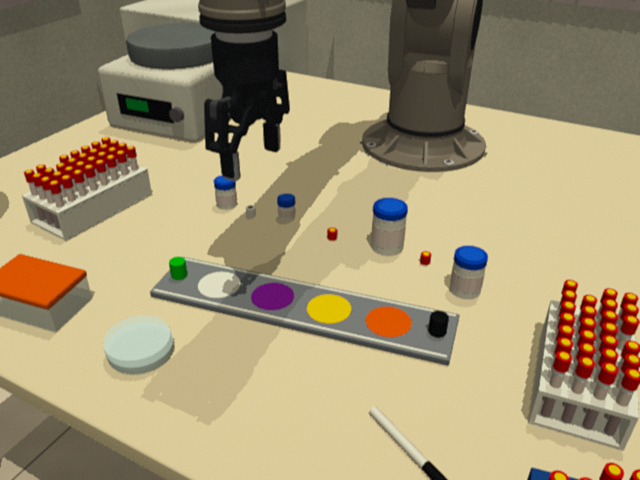

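```bash
cat >> h.py <<'E'
def ground(cam,u,v,z=0):
    m=ctrl.camera_model(cam); d=rot(m)@np.array([(u-m["cx"])/m["fx"],(v-m["cy"])/m["fy"],1]); p=np.array(m["position"])
    return p+d*(z-p[2])/d[2]
def st():
    o=ctrl.get_obs(); R=Ro.from_euler("xyz",o["ee_rot"]).as_matrix()
    print("t",round(float(o["time"]),2),"pos",np.round(o["ee_pos"],4),"jaw deg",round(float(np.degrees(np.arctan2(R[1,1],R[0,1]))),2),"x",R[:,0].round(3),"gap",round(float(o["finger_gap"]),4),"F",np.round(o["contact_force"],1),"q7",round(float(o["joint_pos"][6]),2))
E
python3 - <<'E'
from h import *
st()
for p in [(250,212),(332,235),(426,259),(287,219),(226,206)]: print(p,ground("scene",*p).round(3))
E
```

```text
t 2.75 pos [ 0.675  -0.      0.2503] jaw deg -0.0 x [-0.  0. -1.] gap 0.0855 F [-0.4 -0.5  0.9] q7 -0.07
(250, 212) [ 0.449 -0.175  0.   ]
(332, 235) [ 0.444 -0.002  0.   ]
(426, 259) [0.433 0.17  0.   ]
(287, 219) [ 0.436 -0.101  0.   ]
(226, 206) [ 0.452 -0.228  0.   ]
```

View pics/w0.png

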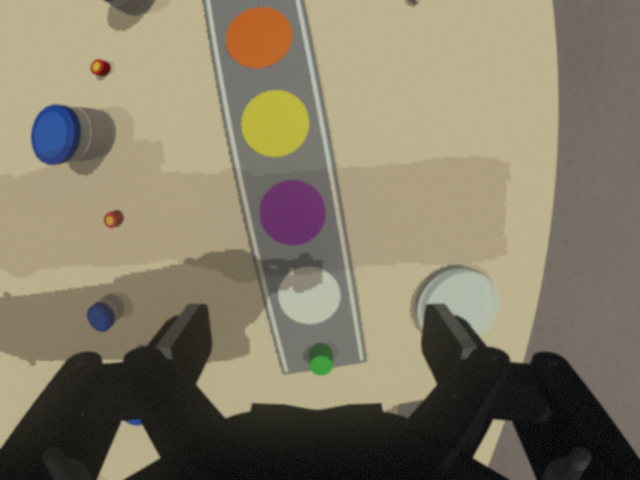

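```bash
python3 -m handwheel '[[[-0.206,-0.09,-0.06],[0,0,0]],[[-0.206,-0.09,-0.06],[0,0,0]],[[-0.206,-0.09,-0.06],[0,0,0]],[[-0.206,-0.09,-0.06],[0,0,0]],[[-0.206,-0.09,-0.06],[0,0,0]],[[-0.206,-0.09,-0.06],[0,0,0]],[[-0.206,-0.09,-0.06],[0,0,0]],[[-0.206,-0.09,-0.06],[0,0,0]],[[0,0,0],[0,0,0]],[[0,0,0],[0,0,0]]]' 1 40
python3 - <<'E'
from h import *
look("wrist",["jar_small","jar_medium"],"w1.png"); st()
E
```

```text
time: 3.58
ee_pos: [0.4264, -0.1087, 0.1783]
ee_rot: [-2.192, 1.571, 2.518]
contact_force: [1.1, 0.1, 0.3]
finger_gap: 0.0855
wrist jar_small 0.63 [ 0.4304 -0.1041  0.003 ]
wrist jar_medium 0.58 [ 0.4492 -0.2313  0.0035]
t 3.73 pos [ 0.4288 -0.1077  0.1787] jaw deg 0.03 x [ 0.001 -0.    -1.   ] gap 0.0856 F [ 0.6 -0.1  0.3] q7 0.12
```

View pics/w1.png

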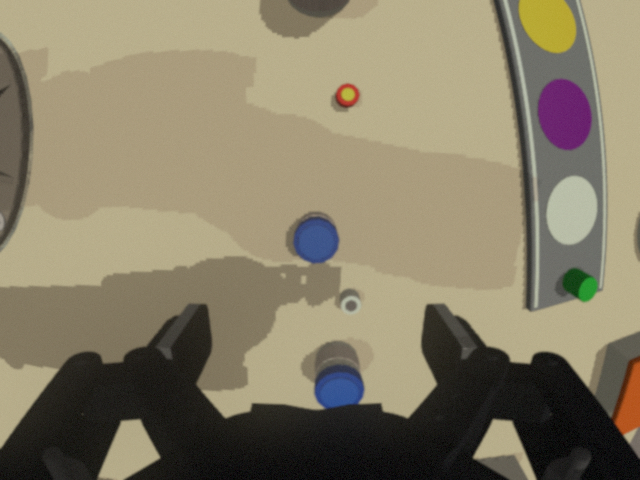

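```bash
cat >> h.py <<'E'
def wray(u,v,z):
    m=ctrl.camera_model("wrist"); x=np.array([u-m["cx"],v-m["cy"]]); r=np.hypot(*x); t=r/m["fx"]
    d=rot(m)@np.array([*(x/max(r,1e-9)*np.sin(t)),np.cos(t)]); p=np.array(m["position"]); return p+d*(z-p[2])/d[2]
def lid(z,im=None,zmin=300):
    "blue blobs of the newest wrist picture, at lid height z"
    im=ctrl.capture("wrist") if im is None else im
    h=cv2.cvtColor(im,cv2.COLOR_BGR2HSV); k=cv2.inRange(h,(105,110,50),(125,255,255))
    n,_,s,c=cv2.connectedComponentsWithStats(k)
    for i in range(1,n):
        if s[i,4]>zmin: print("lid",c[i].round(1),s[i].tolist(),wray(*(s[i,:2]+s[i,2:4]/2),z).round(4))
E
python3 - <<'E'
from h import *
im=cv2.imread("pics/w1.png"); lid(.042,im); lid(.056,im)
E
```

```text
lid [315.7 240.3] [295, 219, 43, 43, 1435] [ 0.4295 -0.106   0.042 ]
lid [338.8 389.5] [316, 371, 47, 38, 1398] [ 0.4494 -0.2388  0.042 ]
lid [315.7 240.3] [295, 219, 43, 43, 1435] [ 0.4294 -0.1024  0.056 ]
lid [338.8 389.5] [316, 371, 47, 38, 1398] [ 0.4483 -0.2281  0.056 ]
```

```bash
python3 -m handwheel '[[[0.002,0.01,-0.2],[0,0,0]],[[0.002,0,-0.2],[0,0,0]],[[0,0,-0.2],[0,0,0]],[[0,0,-0.15],[0,0,0]],[[0,0,-0.12],[0,0,0]],[[0,0,-0.08],[0,0,0]],[[0,0,-0.06],[0,0,0]],[[0,0,0],[0,0,0]],[[0,0,0],[0,0,0]]]' 1 40
python3 -m handwheel '[[[0,0,0],[0,0,0]],[[0,0,0],[0,0,0]],[[0,0,0],[0,0,0]],[[0,0,0],[0,0,0]],[[0,0,0],[0,0,0]],[[0,0,0],[0,0,0]],[[0,0,0],[0,0,0]],[[0,0,0],[0,0,0]]]' 0 40
python3 -c "from h import *;st()"
```

```text
time: 4.48
ee_pos: [0.4288, -0.1063, 0.0267]
ee_rot: [-1.765, 1.57, 2.947]
contact_force: [-0.7, 0.1, -0.1]
finger_gap: 0.0854
time: 5.15
ee_pos: [0.4287, -0.1065, 0.0274]
ee_rot: [1.647, 1.57, 0.076]
contact_force: [-3.0, 0.3, 12.1]
finger_gap: 0.033
t 5.15 pos [ 0.4287 -0.1065  0.0274] jaw deg -0.01 x [ 0.001  0.    -1.   ] gap 0.033 F [-3.   0.3 12.1] q7 0.17
```

```bash
python3 -m handwheel '[[[0,0,0.1],[0,0,0]],[[0,0,0.25],[0,0,0]],[[0.1,0.01,0.25],[0,0,0]],[[0.24,0.024,0],[0,0,0]],[[0.24,0.024,0],[0,0,0]],[[0.24,0.024,0],[0,0,0]],[[0.24,0.024,0],[0,0,0]],[[0.24,0.024,0],[0,0,0]],[[0.24,0.024,0],[0,0,0]],[[0.05,0.0,0],[0,0,0]]]' 0 40
python3 -m handwheel '[[[0,0,0],[0,0,0]],[[0,0,0],[0,0,0]]]'
cat >> h.py <<'E'
def spots(im=None):
    im=ctrl.capture("wrist") if im is None else im
    h=cv2.cvtColor(im,cv2.COLOR_BGR2HSV)
    for n,a,b in [("white",(0,0,185),(40,50,255)),("yellow",(24,130,80),(35,255,255)),("orange",(5,170,80),(16,255,255)),("purple",(130,80,40),(160,255,255)),("green",(50,120,50),(75,255,255))]:
        c,_=cv2.findContours(cv2.inRange(h,a,b),cv2.RETR_EXTERNAL,cv2.CHAIN_APPROX_NONE)
        c=max(c,key=cv2.contourArea,default=None)
        if c is None or cv2.contourArea(c)<400: continue
        w=np.array([wray(*p,.012)[:2] for p in c[:,0]],np.float32)
        (x,y),(d1,d2),_=cv2.fitEllipse(w); print(n,round(x,4),round(y,4),"dia",round(d1,4),round(d2,4))
E
python3 - <<'E'
from h import *
im=ctrl.capture("wrist"); cv2.imwrite("pics/w2.png",im); spots(im); st()
spots(cv2.imread("pics/w2.png"))
E
```

```text
time: 5.98
ee_pos: [0.6715, -0.0817, 0.1168]
ee_rot: [1.777, 1.568, 0.208]
contact_force: [-1.5, 0.8, 0.2]
finger_gap: 0.0333
time: 6.15
ee_pos: [0.6664, -0.0835, 0.1163]
ee_rot: [-1.485, 1.57, -3.056]
contact_force: [-1.0, 0.2, -0.7]
finger_gap: 0.0329
white 0.6697 -0.077 dia 0.0459 0.0707
yellow 0.633 0.0725 dia 0.0226 0.0668
purple 0.6507 0.0038 dia 0.0651 0.0651
t 6.2 pos [ 0.6659 -0.0837  0.1166] jaw deg -0.03 x [-0.001 -0.    -1.   ] gap 0.033 F [0.2 0.5 0.3] q7 0.09
white 0.6697 -0.077 dia 0.0459 0.0707
yellow 0.633 0.0725 dia 0.0226 0.0668
purple 0.6507 0.0038 dia 0.0651 0.0651
```

View pics/w2.png

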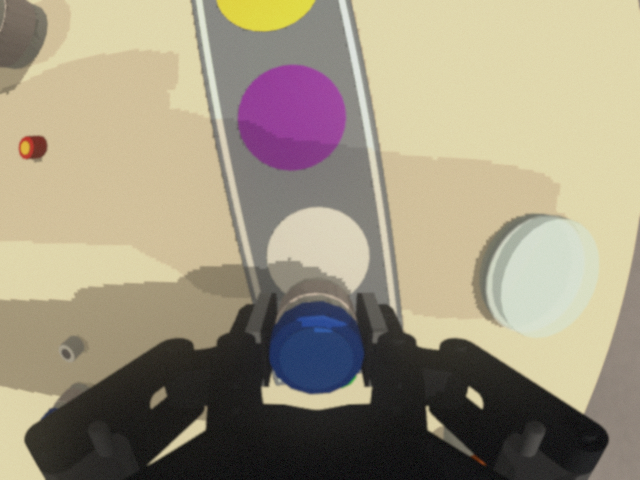

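```bash
python3 - <<'E'
from h import *
import h
class C: 
    camera_model=staticmethod(lambda n:{'fx':371.648,'cx':316.146,'cy':247.760,'position':np.array([0.67509227,0.06876511,0.37385274]),'rotation':np.array([2.86992783,-3.774e-4,-9.26e-5])})
h.ctrl=C; h.spots(cv2.imread("pics/w0.png"))
E
```

```text
white 0.6699 -0.0902 dia 0.0479 0.0648
yellow 0.6351 0.0926 dia 0.0642 0.0643
orange 0.6189 0.1811 dia 0.0631 0.0632
purple 0.6513 0.0039 dia 0.0639 0.0641
```

```bash
python3 -m handwheel '[[[0.007,-0.005,-0.15],[0,0,0]],[[0,0,-0.12],[0,0,0]],[[0,0,-0.1],[0,0,0]],[[0,0,-0.07],[0,0,0]],[[0,0,-0.04],[0,0,0]],[[0,0,-0.02],[0,0,0]],[[0,0,-0.01],[0,0,0]],[[0,0,0],[0,0,0]],[[0,0,0],[0,0,0]]]' 0 40
python3 -c "from h import *;st()"
```

```text
time: 6.95
ee_pos: [0.6682, -0.0843, 0.0411]
ee_rot: [1.504, 1.57, -0.067]
contact_force: [0.2, -0.3, 0.2]
finger_gap: 0.0329
t 6.95 pos [ 0.6682 -0.0843  0.0411] jaw deg -0.01 x [ 0.001 -0.    -1.   ] gap 0.0329 F [ 0.2 -0.3  0.2] q7 0.1
```

```bash
python3 -m handwheel '[[[-0.004,0,-0.008],[0,0,0]],[[0,0,0],[0,0,0]],[[0,0,0],[0,0,0]]]' 0 40
python3 -m handwheel '[[[0,0,0],[0,0,0]],[[0,0,0],[0,0,0]],[[0,0,0],[0,0,0]],[[0,0,0],[0,0,0]],[[0,0,0],[0,0,0]],[[0,0,0],[0,0,0]]]' 1 40
python3 -m handwheel '[[[0,0,0.1],[0,0,0]],[[0,0,0.2],[0,0,0]],[[0,0,0.25],[0,0,0]],[[0,0,0.25],[0,0,0]],[[0,0,0],[0,0,0]],[[0,0,0],[0,0,0]]]'
python3 - <<'E'
from h import *
im=ctrl.capture("wrist"); cv2.imwrite("pics/w3.png",im); lid(.054,im); spots(im); st()
E
```

```text
time: 7.2
ee_pos: [0.6676, -0.0842, 0.0396]
ee_rot: [1.565, 1.57, -0.006]
contact_force: [-0.6, 0.7, 4.1]
finger_gap: 0.0328
time: 7.7
ee_pos: [0.6673, -0.0842, 0.0391]
ee_rot: [-1.868, 1.571, 2.844]
contact_force: [0.3, -0.7, -0.9]
finger_gap: 0.0855
time: 8.2
ee_pos: [0.6687, -0.0844, 0.1631]
ee_rot: [1.555, 1.566, -0.016]
contact_force: [-1.3, -0.7, -1.2]
finger_gap: 0.0852
lid [10.5 26.3] [0, 0, 26, 64, 1274] [0.4257 0.0997 0.054 ]
lid [313.1 253.3] [289, 229, 49, 49, 1845] [ 0.6665 -0.0835  0.054 ]
white 0.6656 -0.0846 dia 0.0577 0.062
yellow 0.6331 0.0823 dia 0.0424 0.0698
orange 0.8782 -0.3336 dia 0.0522 0.1143
purple 0.6498 0.0041 dia 0.0642 0.0644
green 0.68 -0.1647 dia 0.0257 0.0342
t 8.25 pos [ 0.6677 -0.0842  0.161 ] jaw deg -0.01 x [ 0.002  0.    -1.   ] gap 0.0853 F [-0.3  1.1 -1.1] q7 0.08
```

View pics/w3.png

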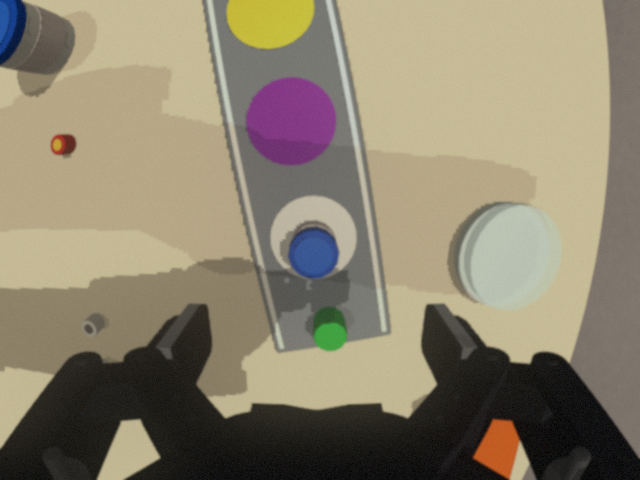

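```bash
python3 -m handwheel '[[[-0.183,-0.122,0],[0,0,0]],[[-0.183,-0.122,0],[0,0,0]],[[-0.183,-0.122,0],[0,0,0]],[[-0.183,-0.122,0],[0,0,0]],[[-0.183,-0.122,0],[0,0,0]],[[-0.183,-0.122,0],[0,0,0]],[[-0.183,-0.122,0],[0,0,0]],[[-0.183,-0.122,0],[0,0,0]],[[0,0,0],[0,0,0]],[[0,0,0],[0,0,0]]]' 1 40
python3 - <<'E'
from h import *
print(ground("scene",150,192),ground("scene",45,235))
im=ctrl.capture("wrist"); cv2.imwrite("pics/w4.png",im); lid(.056,im); st()
E
```

```text
time: 9.08
ee_pos: [0.4458, -0.2315, 0.1588]
ee_rot: [-1.815, 1.569, 2.895]
contact_force: [1.4, 0.6, 0.1]
finger_gap: 0.0851
[ 0.48099659 -0.39444694  0.        ] [ 0.69195025 -0.45241013  0.        ]
lid [600.4  70.4] [583, 50, 36, 41, 1158] [ 0.6605 -0.0875  0.056 ]
lid [314.7 255. ] [284, 226, 62, 59, 2880] [ 0.4465 -0.23    0.056 ]
t 9.13 pos [ 0.4471 -0.2307  0.1589] jaw deg -0.07 x [-0.001  0.    -1.   ] gap 0.0856 F [0.3 1.  0.1] q7 0.4
```

View pics/w4.png

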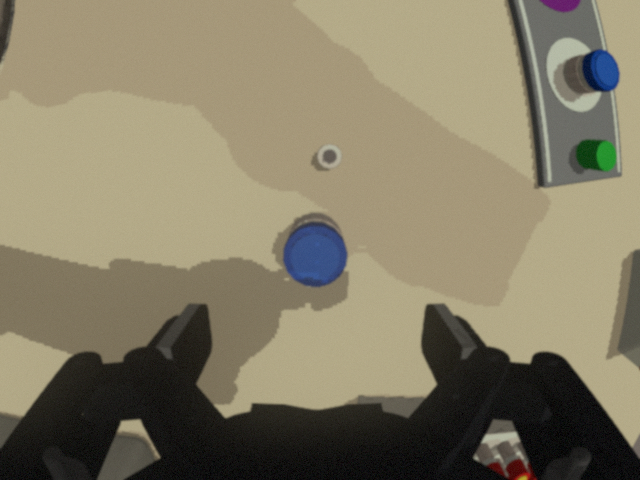

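```bash
python3 -m handwheel '[[[-0.004,0.004,-0.2],[0,0,0]],[[0,0,-0.2],[0,0,0]],[[0,0,-0.17],[0,0,0]],[[0,0,-0.13],[0,0,0]],[[0,0,-0.08],[0,0,0]],[[0,0,-0.05],[0,0,0]],[[0,0,0],[0,0,0]],[[0,0,0],[0,0,0]]]' 1 40
python3 -m handwheel '[[[0,0,0],[0,0,0]],[[0,0,0],[0,0,0]],[[0,0,0],[0,0,0]],[[0,0,0],[0,0,0]],[[0,0,0],[0,0,0]],[[0,0,0],[0,0,0]],[[0,0,0],[0,0,0]]]' 0 40
python3 -c "from h import *;st()"
```

```text
time: 9.8
ee_pos: [0.4475, -0.2296, 0.0345]
ee_rot: [-2.065, 1.57, 2.648]
contact_force: [0.8, 0.0, 0.4]
finger_gap: 0.0855
time: 10.38
ee_pos: [0.4475, -0.2301, 0.0354]
ee_rot: [1.406, 1.57, -0.165]
contact_force: [-1.6, 1.5, 10.5]
finger_gap: 0.0412
t 10.38 pos [ 0.4475 -0.2301  0.0354] jaw deg -0.01 x [ 0.001 -0.    -1.   ] gap 0.0412 F [-1.6  1.5 10.5] q7 0.45
```

```bash
python3 -m handwheel '[[[0,0,0.1],[0,0,0]],[[0,0,0.25],[0,0,0]],[[0,0,0.25],[0,0,0]],[[0.1507,0.173,0.05],[0,0,0]],[[0.1507,0.173,0],[0,0,0]],[[0.1507,0.173,0],[0,0,0]],[[0.1507,0.173,0],[0,0,0]],[[0.1507,0.173,0],[0,0,0]],[[0.1507,0.173,0],[0,0,0]],[[0.1507,0.173,0],[0,0,0]]]' 0 40
python3 -m handwheel '[[[0.1507,0.173,0],[0,0,0]],[[0.1507,0.173,0],[0,0,0]],[[0,0,0],[0,0,0]],[[0,0,0],[0,0,0]],[[0,0,0],[0,0,0]]]'
python3 - <<'E'
from h import *
im=ctrl.capture("wrist"); cv2.imwrite("pics/w5.png",im); lid(.154,im); spots(im); st()
E
```

```text
time: 11.22
ee_pos: [0.6063, -0.0468, 0.1325]
ee_rot: [1.773, 1.57, 0.202]
contact_force: [0.2, -0.3, -0.2]
finger_gap: 0.0412
time: 11.63
ee_pos: [0.6502, 0.0033, 0.132]
ee_rot: [-0.958, 1.57, -2.528]
contact_force: [-0.4, -0.2, -0.1]
finger_gap: 0.0416
lid [  3.7 134.3] [0, 102, 10, 66, 492] [0.5406 0.0845 0.154 ]
lid [316.2 356.6] [255, 301, 124, 110, 10700] [0.6505 0.0073 0.154 ]
white 0.5902 0.0919 dia 0.0038 0.2524
yellow 0.635 0.0919 dia 0.0649 0.0649
orange 0.6177 0.1634 dia 0.0271 0.0685
purple 0.6513 0.0083 dia 0.0533 0.0684
t 11.68 pos [0.6501 0.0027 0.1321] jaw deg -0.05 x [-0. -0. -1.] gap 0.0413 F [-0.2 -0.5 -0.9] q7 -0.05
```

```bash
python3 -m handwheel '[[[0.004,0.006,-0.2],[0,0,0]],[[0,0,-0.15],[0,0,0]],[[0,0,-0.1],[0,0,0]],[[0,0,-0.06],[0,0,0]],[[0,0,-0.04],[0,0,0]],[[0,0,-0.01],[0,0,0]],[[0,0,0],[0,0,0]],[[0,0,0],[0,0,0]]]' 0 40
python3 -c "from h import *;st()"
```

```text
time: 12.35
ee_pos: [0.6517, 0.0043, 0.0491]
ee_rot: [1.656, 1.57, 0.085]
contact_force: [-0.2, 0.2, -1.2]
finger_gap: 0.0412
t 12.35 pos [0.6517 0.0043 0.0491] jaw deg -0.02 x [ 0.001  0.    -1.   ] gap 0.0412 F [-0.2  0.2 -1.2] q7 -0.05
```

```bash
python3 -m handwheel '[[[0,0,-0.012],[0,0,0]],[[0,0,-0.004],[0,0,0]],[[0,0,0],[0,0,0]]]' 0 40
python3 -m handwheel '[[[0,0,0],[0,0,0]],[[0,0,0],[0,0,0]],[[0,0,0],[0,0,0]],[[0,0,0],[0,0,0]],[[0,0,0],[0,0,0]],[[0,0,0.1],[0,0,0]],[[0,0,0.2],[0,0,0]],[[0,0,0.25],[0,0,0]],[[0,0,0.25],[0,0,0]],[[0,0,0.1],[0,0,0]]]' 1 40
python3 -c "
from h import *
lid(.068); st()"
python3 -m handwheel '[[[-0.129,0.182,0],[0,0,0]],[[-0.129,0.182,0],[0,0,0]],[[-0.129,0.182,0],[0,0,0]],[[-0.129,0.182,0],[0,0,0]],[[-0.129,0.182,0],[0,0,0]],[[-0.129,0.182,0],[0,0,0]],[[-0.129,0.182,0],[0,0,0]],[[-0.129,0.182,0],[0,0,0]],[[-0.129,0.182,0],[0,0,0]],[[0,0,0],[0,0,0]]]' 1 40
python3 -m handwheel '[[[0,0,0],[0,0,0]],[[0,0,0],[0,0,0]]]'
python3 - <<'E'
from h import *
im=ctrl.capture("wrist"); cv2.imwrite("pics/w6.png",im); lid(.07,im); st()
E
```

```text
time: 12.6
ee_pos: [0.6519, 0.0045, 0.0474]
ee_rot: [1.707, 1.569, 0.136]
contact_force: [-4.4, 0.0, 15.0]
finger_gap: 0.0413
time: 13.43
ee_pos: [0.6528, 0.0044, 0.1858]
ee_rot: [1.679, 1.566, 0.108]
contact_force: [1.1, -0.2, 0.9]
finger_gap: 0.0854
lid [ 25.6 137.2] [0, 102, 54, 72, 3113] [0.423  0.0976 0.068 ]
lid [313.7 250.7] [284, 222, 60, 59, 2759] [0.6531 0.0031 0.068 ]
lid [333.5 351.1] [314, 333, 40, 37, 1137] [ 0.6681 -0.0758  0.068 ]
t 13.48 pos [0.6535 0.0044 0.1871] jaw deg -0.02 x [ 0.007  0.001 -1.   ] gap 0.0858 F [ 2.  -0.3  2.4] q7 -0.06
time: 14.32
ee_pos: [0.4732, 0.2557, 0.1807]
ee_rot: [-2.548, 1.569, 2.172]
contact_force: [-0.1, 0.4, 0.9]
finger_gap: 0.085
time: 14.48
ee_pos: [0.4772, 0.2499, 0.1806]
ee_rot: [0.065, 1.571, -1.506]
contact_force: [-0.2, -0.4, -0.6]
finger_gap: 0.0853
lid [628.1  39.1] [611, 0, 29, 78, 1111] [0.7324 0.4308 0.07  ]
lid [319.4 247.3] [284, 212, 72, 71, 3964] [0.4803 0.253  0.07  ]
t 14.53 pos [0.4775 0.2493 0.1806] jaw deg -0.06 x [ 0. -0. -1.] gap 0.0855 F [-0.2  0.1  0. ] q7 -0.6
```

View pics/w6.png

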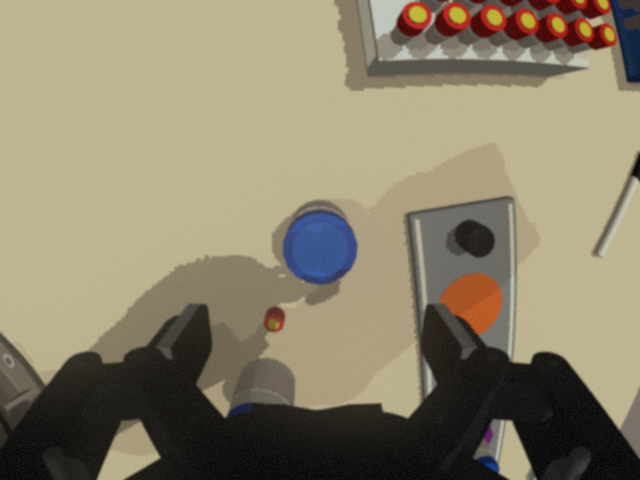

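```bash
python3 -m handwheel '[[[0.012,0.018,-0.2],[0,0,0]],[[0,0,-0.2],[0,0,0]],[[0,0,-0.2],[0,0,0]],[[0,0,-0.15],[0,0,0]],[[0,0,-0.1],[0,0,0]],[[0,0,-0.06],[0,0,0]],[[0,0,0],[0,0,0]],[[0,0,0],[0,0,0]]]' 1 40
python3 -m handwheel '[[[0,0,0],[0,0,0]],[[0,0,0],[0,0,0]],[[0,0,0],[0,0,0]],[[0,0,0],[0,0,0]],[[0,0,0],[0,0,0]],[[0,0,0],[0,0,0]],[[0,0,0],[0,0,0]]]' 0 50
python3 -c "from h import *;st()"
```

```text
time: 15.2
ee_pos: [0.4793, 0.2523, 0.0444]
ee_rot: [-0.449, 1.57, -2.021]
contact_force: [-0.2, -0.3, 1.2]
finger_gap: 0.0854
time: 15.78
ee_pos: [0.4793, 0.2531, 0.0453]
ee_rot: [2.146, 1.569, 0.575]
contact_force: [-1.9, -0.9, 11.3]
finger_gap: 0.049
t 15.78 pos [0.4793 0.2531 0.0453] jaw deg -0.01 x [ 0.001  0.001 -1.   ] gap 0.049 F [-1.9 -0.9 11.3] q7 -0.61
```

```bash
python3 -m handwheel '[[[0,0,0.1],[0,0,0]],[[0,0,0.25],[0,0,0]],[[0,0,0.25],[0,0,0]],[[0.148,-0.152,0],[0,0,0]],[[0.148,-0.152,0],[0,0,0]],[[0.148,-0.152,0],[0,0,0]],[[0.148,-0.152,0],[0,0,0]],[[0.148,-0.152,0],[0,0,0]],[[0.148,-0.152,0],[0,0,0]],[[0.148,-0.152,0],[0,0,0]]]' 0 50
python3 -m handwheel '[[[0,0,0],[0,0,0]],[[0,0,0],[0,0,0]],[[0,0,0],[0,0,0]]]'
python3 - <<'E'
from h import *
im=ctrl.capture("wrist"); cv2.imwrite("pics/w7.png",im); spots(im); st()
E
```

```text
time: 16.62
ee_pos: [0.6352, 0.092, 0.1348]
ee_rot: [1.942, 1.57, 0.371]
contact_force: [0.3, -0.2, -0.0]
finger_gap: 0.0489
time: 16.87
ee_pos: [0.6339, 0.0936, 0.1343]
ee_rot: [-2.523, 1.57, 2.19]
contact_force: [-0.4, -0.4, -1.3]
finger_gap: 0.0491
white 0.575 0.1751 dia 0.0039 0.2368
yellow 0.6277 0.1192 dia 0.0095 0.043
orange 0.6185 0.1817 dia 0.0637 0.0637
t 16.92 pos [0.6337 0.0942 0.1344] jaw deg 0.05 x [-0.     0.001 -1.   ] gap 0.0491 F [-0.5  0.1 -0.9] q7 -0.22
```

View pics/w7.png

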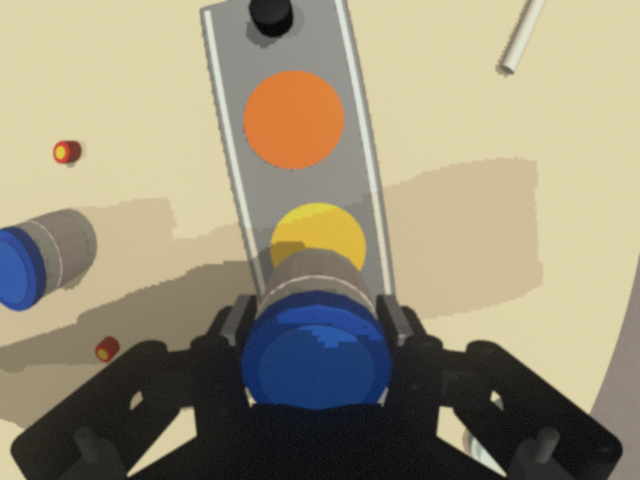

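```bash
python3 -m handwheel '[[[0.006,-0.007,-0.18],[0,0,0]],[[0,0,-0.13],[0,0,0]],[[0,0,-0.09],[0,0,0]],[[0,0,-0.06],[0,0,0]],[[0,0,-0.03],[0,0,0]],[[0,0,-0.02],[0,0,0]],[[0,0,-0.005],[0,0,0]],[[0,0,0],[0,0,0]],[[0,0,0],[0,0,0]]]' 0 50
python3 -c "from h import *;st()"
```

```text
time: 17.67
ee_pos: [0.6356, 0.0924, 0.0577]
ee_rot: [1.841, 1.57, 0.27]
contact_force: [0.2, 0.3, -0.8]
finger_gap: 0.049
t 17.67 pos [0.6356 0.0924 0.0577] jaw deg -0.0 x [ 0.001  0.    -1.   ] gap 0.049 F [ 0.2  0.3 -0.8] q7 -0.21
```

```bash
python3 -m handwheel '[[[0,0,-0.009],[0,0,0]],[[0,0,0],[0,0,0]],[[0,0,0],[0,0,0]]]' 0 50
python3 -m handwheel '[[[0,0,0],[0,0,0]],[[0,0,0],[0,0,0]],[[0,0,0],[0,0,0]],[[0,0,0],[0,0,0]],[[0,0,0.1],[0,0,0]],[[0,0,0.2],[0,0,0]],[[0,0,0.25],[0,0,0]],[[0,0,0.25],[0,0,0]],[[0,0,0.15],[0,0,0]],[[0,0,0],[0,0,0]]]' 1 40
python3 -m handwheel '[[[0,0,0],[0,0,0]],[[0,0,0],[0,0,0]]]'
python3 -c "
from h import *
lid(.082); st()"
python3 -m handwheel '[[[-0.23,0.006,0],[0,0,0]],[[-0.23,0.006,0],[0,0,0]],[[-0.23,0.006,0],[0,0,0]],[[-0.23,0.006,0],[0,0,0]],[[-0.23,0.006,0],[0,0,0]],[[-0.23,0.006,0],[0,0,0]],[[0,0,0],[0,0,0]],[[0,0,0],[0,0,0]],[[0,0,0],[0,0,0]]]' 1 40
python3 - <<'E'
from h import *
im=ctrl.capture("wrist"); cv2.imwrite("pics/w8.png",im); lid(.084,im); st()
E
```

```text
time: 17.92
ee_pos: [0.6357, 0.0923, 0.0574]
ee_rot: [1.916, 1.569, 0.345]
contact_force: [-7.0, -0.5, 18.7]
finger_gap: 0.049
time: 18.75
ee_pos: [0.6375, 0.0925, 0.2038]
ee_rot: [1.815, 1.563, 0.244]
contact_force: [0.3, 0.4, -0.6]
finger_gap: 0.0856
time: 18.92
ee_pos: [0.6347, 0.0922, 0.1975]
ee_rot: [-1.386, 1.57, -2.957]
contact_force: [0.4, 0.0, 0.1]
finger_gap: 0.0852
lid [ 60.2 243.4] [35, 210, 52, 67, 2657] [0.4322 0.0979 0.082 ]
lid [317.5 250.2] [282, 215, 72, 71, 3920] [0.6358 0.0926 0.082 ]
lid [337.6 350.5] [313, 327, 51, 47, 1863] [0.6511 0.0152 0.082 ]
t 18.97 pos [0.6345 0.0922 0.1969] jaw deg 0.01 x [-0.002 -0.    -1.   ] gap 0.0857 F [ 0.8 -0.7 -0.4] q7 -0.22
time: 19.72
ee_pos: [0.4284, 0.0977, 0.1978]
ee_rot: [-1.102, 1.57, -2.673]
contact_force: [0.9, -0.3, 0.8]
finger_gap: 0.0855
lid [315.7 248.7] [275, 209, 83, 81, 5123] [0.4292 0.0991 0.084 ]
lid [567.  255.4] [542, 227, 50, 59, 2270] [0.6277 0.0931 0.084 ]
lid [552.6 338.4] [533, 321, 39, 36, 1018] [0.632  0.0189 0.084 ]
t 19.77 pos [0.4287 0.0976 0.1978] jaw deg -0.01 x [-0. -0. -1.] gap 0.0857 F [-0.3 -0.6  0.3] q7 -0.37
```

View pics/w8.png

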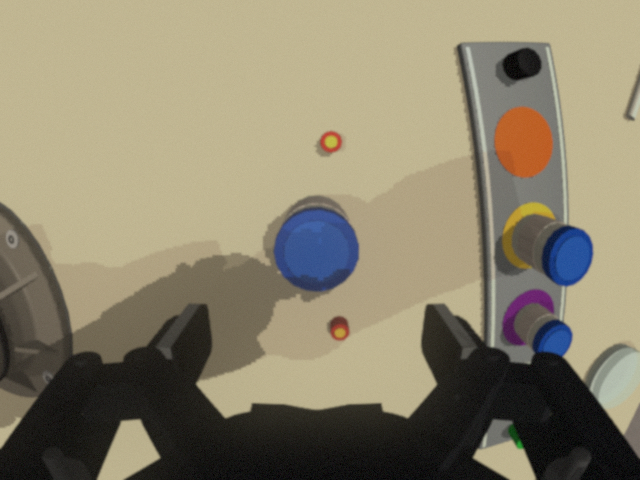

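```bash
python3 -m handwheel '[[[0.002,0.008,-0.2],[0,0,0]],[[0,0,-0.2],[0,0,0]],[[0,0,-0.2],[0,0,0]],[[0,0,-0.15],[0,0,0]],[[0,0,-0.12],[0,0,0]],[[0,0,-0.08],[0,0,0]],[[0,0,-0.035],[0,0,0]],[[0,0,0],[0,0,0]],[[0,0,0],[0,0,0]]]' 1 60
python3 -m handwheel '[[[0,0,0],[0,0,0]],[[0,0,0],[0,0,0]],[[0,0,0],[0,0,0]],[[0,0,0],[0,0,0]],[[0,0,0],[0,0,0]],[[0,0,0],[0,0,0]],[[0,0,0],[0,0,0]]]' 0 60
python3 -c "from h import *;st()"
```

```text
time: 20.52
ee_pos: [0.4288, 0.0988, 0.0503]
ee_rot: [-1.154, 1.57, -2.725]
contact_force: [-0.5, 0.1, -0.3]
finger_gap: 0.0855
time: 21.1
ee_pos: [0.429, 0.0989, 0.0513]
ee_rot: [1.95, 1.569, 0.379]
contact_force: [-2.0, -0.7, 10.5]
finger_gap: 0.0571
t 21.1 pos [0.429  0.0989 0.0513] jaw deg -0.01 x [ 0.001  0.001 -1.   ] gap 0.0571 F [-2.  -0.7 10.5] q7 -0.37
```

```bash
python3 -m handwheel '[[[0,0,0.1],[0,0,0]],[[0,0,0.25],[0,0,0]],[[0,0,0.25],[0,0,0]],[[0.211,0.0915,0.05],[0,0,0]],[[0.211,0.0915,0],[0,0,0]],[[0.211,0.0915,0],[0,0,0]],[[0.211,0.0915,0],[0,0,0]],[[0.211,0.0915,0],[0,0,0]],[[0.211,0.0915,0],[0,0,0]],[[0,0,0],[0,0,0]]]' 0 60
python3 -m handwheel '[[[0,0,0],[0,0,0]],[[0,0,0],[0,0,0]],[[0,0,0],[0,0,0]]]'
python3 -c "from h import *;st()"
```

```text
time: 21.93
ee_pos: [0.6228, 0.184, 0.1481]
ee_rot: [2.067, 1.567, 0.498]
contact_force: [-3.0, -0.4, -2.2]
finger_gap: 0.0566
time: 22.18
ee_pos: [0.6174, 0.1806, 0.1481]
ee_rot: [-1.173, 1.57, -2.744]
contact_force: [0.2, -0.0, -1.2]
finger_gap: 0.0565
t 22.18 pos [0.6174 0.1806 0.1481] jaw deg -0.02 x [-0. -0. -1.] gap 0.0565 F [ 0.2 -0.  -1.2] q7 -0.37
```

```bash
python3 -m handwheel '[[[0.006,0.003,-0.2],[0,0,0]],[[0,0,-0.15],[0,0,0]],[[0,0,-0.09],[0,0,0]],[[0,0,-0.06],[0,0,0]],[[0,0,-0.03],[0,0,0]],[[0,0,-0.02],[0,0,0]],[[0,0,-0.01],[0,0,0]],[[0,0,0],[0,0,0]],[[0,0,0],[0,0,0]]]' 0 60
python3 -c "from h import *;st()"
```

```text
time: 22.93
ee_pos: [0.6196, 0.1817, 0.0646]
ee_rot: [1.95, 1.57, 0.379]
contact_force: [0.3, 0.2, -1.5]
finger_gap: 0.0569
t 22.93 pos [0.6196 0.1817 0.0646] jaw deg -0.01 x [ 0.001  0.    -1.   ] gap 0.0569 F [ 0.3  0.2 -1.5] q7 -0.37
```

Lower the last 2 mm, release, rise, and check.

```bash
python3 -m handwheel '[[[-0.003,-0.002,-0.01],[0,0,0]],[[0,0,-0.004],[0,0,0]],[[0,0,0],[0,0,0]],[[0,0,0],[0,0,0]]]' 0 60
python3 -m handwheel '[[[0,0,0],[0,0,0]],[[0,0,0],[0,0,0]],[[0,0,0],[0,0,0]],[[0,0,0],[0,0,0]],[[0,0,0.1],[0,0,0]],[[0,0,0.2],[0,0,0]],[[0,0,0.25],[0,0,0]],[[0,0,0.25],[0,0,0]],[[0,0,0.25],[0,0,0]],[[0,0,0.2],[0,0,0]]]' 1 40
python3 -m handwheel '[[[0,-0.2,0],[0,0,0]],[[0,-0.2,0],[0,0,0]],[[0,-0.2,0],[0,0,0]],[[0,-0.2,0],[0,0,0]],[[0,0,0],[0,0,0]],[[0,0,0],[0,0,0]],[[0,0,0],[0,0,0]],[[0,0,0],[0,0,0]],[[0,0,0],[0,0,0]]]' 1 40
python3 - <<'E'
from h import *
im=ctrl.capture("wrist"); cv2.imwrite("pics/w9.png",im); cv2.imwrite("pics/s9.png",ctrl.capture("scene"))
for z in (.054,.068,.082,.096): print(z); lid(z,im)
for c in("scene","wrist"): look(c,names[:4])
st()
E
```

```text
time: 23.27
ee_pos: [0.6195, 0.1816, 0.0634]
ee_rot: [2.01, 1.569, 0.439]
contact_force: [-4.2, -2.2, 15.2]
finger_gap: 0.057
time: 24.1
ee_pos: [0.619, 0.1813, 0.2524]
ee_rot: [1.973, 1.569, 0.402]
contact_force: [0.6, -0.0, 0.2]
finger_gap: 0.0854
time: 24.85
ee_pos: [0.6187, 0.0626, 0.2491]
ee_rot: [-2.492, 1.57, 2.222]
contact_force: [-0.5, 0.4, -1.2]
finger_gap: 0.0854
0.054
lid [317.5  83.9] [279, 48, 77, 74, 4415] [0.6199 0.1846 0.054 ]
lid [337.3 197.6] [308, 168, 60, 60, 2855] [0.6378 0.087  0.054 ]
lid [353.  293.2] [331, 271, 45, 45, 1510] [ 0.6537 -0.0018  0.054 ]
lid [363.2 366.1] [348, 352, 31, 28, 657] [ 0.6674 -0.0829  0.054 ]
0.068
lid [317.5  83.9] [279, 48, 77, 74, 4415] [0.6199 0.1822 0.068 ]
lid [337.3 197.6] [308, 168, 60, 60, 2855] [0.6369 0.0889 0.068 ]
lid [353.  293.2] [331, 271, 45, 45, 1510] [0.6522 0.004  0.068 ]
lid [363.2 366.1] [348, 352, 31, 28, 657] [ 0.6653 -0.0735  0.068 ]
0.082
lid [317.5  83.9] [279, 48, 77, 74, 4415] [0.6198 0.1799 0.082 ]
lid [337.3 197.6] [308, 168, 60, 60, 2855] [0.6361 0.0908 0.082 ]
lid [353.  293.2] [331, 271, 45, 45, 1510
[... 331 characters left out ...]
, 657] [ 0.661  -0.0547  0.096 ]
scene jar_small 0.62 [ 0.6721 -0.0846  0.0099]
scene jar_medium 0.91 [ 0.6491 -0.0016  0.0121]
scene jar_large 0.8 [0.6317 0.0903 0.0112]
scene jar_large 0.43 [ 6.517e-01 -4.000e-04  1.280e-02]
scene jar_largest 0.67 [0.6189 0.1781 0.0123]
scene jar_largest 0.27 [ 0.6697 -0.081   0.0101]
wrist jar_small 0.61 [ 0.6701 -0.0815  0.0094]
wrist jar_small 0.45 [ 0.6774 -0.1527  0.0132]
wrist jar_medium 0.56 [0.652  0.0009 0.0133]
wrist jar_large 0.71 [0.6373 0.0942 0.0155]
wrist jar_largest 0.87 [0.6209 0.1804 0.0127]
wrist jar_largest 0.33 [0.6357 0.095  0.0124]
t 25.45 pos [0.6188 0.0613 0.2492] jaw deg -0.01 x [-0.  0. -1.] gap 0.0858 F [-0.7 -0.5  0.5] q7 -0.18
```

View pics/w9.png

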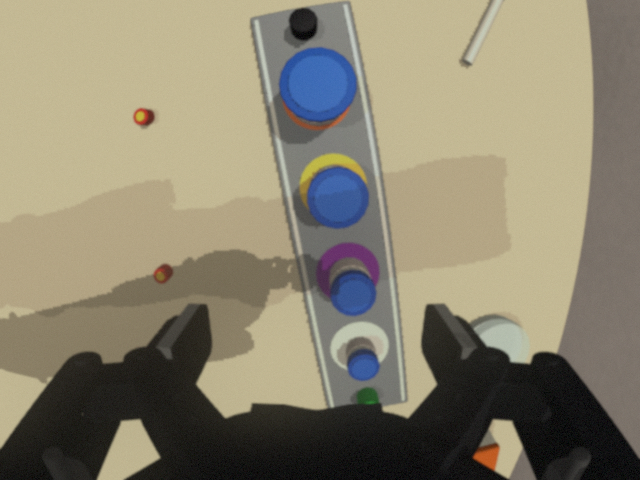

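View pics/s9.png

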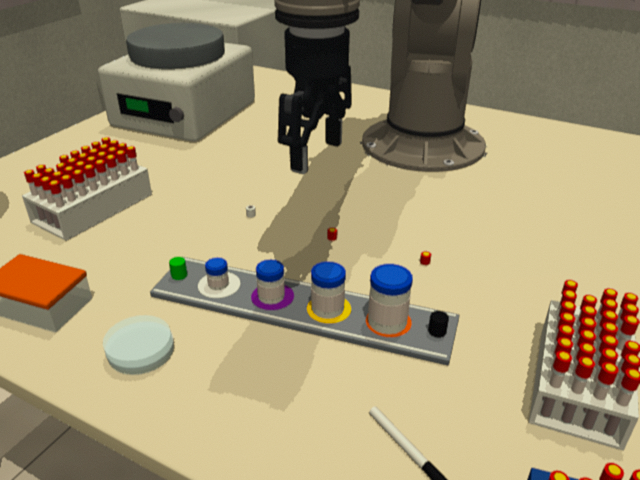

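```bash
python3 -c "from h import *;print(ctrl.hand_in())"
```

```text
the job is handed in; nothing more can be done
None
```

All four jars are standing upright and released on the strip, in order of size from the green block to the black block, and the job is handed in. It finished at about 25 s of the 93 s allowed, and the gripper is clear above.

| Spot | Jar | Last check, distance from the spot's centre |
|---|---|---|
| White (next to green) | Small | about 2 mm |
| Purple | Medium | about 1 mm |
| Yellow | Large | about 2 mm |
| Orange (next to black) | Largest | about 4 mm |

- **Where the checks disagree:** these distances come from the lids in the final wrist picture. For the largest jar the lid puts it at y = 0.1775 against the spot's 0.1813. The network reading from the wrist picture gives 0.1804, and the gripper let go at 0.1816. I put most of that gap down to the slanted view of the lid and did not re-seat the jar.
- **Network estimates:** they agree with the spot centres to within about 6 mm. They also gave a few low-confidence duplicates, such as a second "small jar" at the green block.
- **Forces:** the highest I read on the tool was about 20 N, while setting down the large jar.

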